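# Slide the price ticket to the candlestick

### The job

Push the wooden price-ticket holder along its rail with a fingertip until it clicks into the notch straight in front of the candlestick, and leave it settled there. Push gently from the side: do not grip, squeeze or lift the holder. Leave all the goods standing where they are.

Things in the scene. Friction and masses are not known exactly. Their poses are not given: they have to be found in the camera images.
- board: Fixed grey-blue display board on the counter, 260 (its x) by 360 (y) by 18 mm thick; origin at the centre of its underside, x away from the robot, y along the rail, z up; place and yaw vary. A rail runs along y at board x = -70 mm. Behind it, low wooden fins 8 mm high (board x 20 to 120 mm) mark four bays, one article in each, one bay for each notch of the rail.
- rail_mid (a point): Middle of the top face of the aluminium rail, 30 mm above the counter; axes as the board's. Rail 18 mm wide, 320 mm long along y, end stops 4 mm higher. Its four notches lie at y = -110, -40, +40 and +110 mm from this point; each is the gap between two half-round bumps, 2 mm high, 5.5 mm either side of the notch's centre.
- carriage (a joint): Place of the holder's middle along the rail in m (y from rail_mid), -0.125 to 0.125; starts within 0.015 of 0. Friction about 0.6 N; it stays where left. A sprung ball rides over the bumps: from 11 mm before a notch's centre pushing takes 4 to 5 N; past the crest, 5.5 mm before it, the force drops and the holder snaps by itself to within 1 mm of the centre. Leaving a notch takes 4 to 5 N too.
- holder: Price-ticket holder on the rail: wooden block 30 (board x) by 44 (board y) by 30 mm high, with an upright plate 5 mm thick, 44 mm wide, up to 80 mm above the origin, a blank paper ticket on it. Its end faces, 22 mm either side of the origin in board y, are flat: push there. Origin: centre of its underside, 34 mm above the counter; axes as the board's. 0.17 to 0.35 kg. Not to be lifted.
- candlestick: Dark metal candlestick, 118 mm tall: round foot 48 mm across, slim stem, drip pan 36 mm across near the top, socket 22 mm across. Loose, upright; origin at the centre of its underside. It is about 130 mm behind the rail (board x = +70 mm) and level with one of the four notches; which of the four goods stands at which notch changes from run to run.
- brush: Turned pale-wood shaving-brush handle, waisted, 86 mm tall and 42 mm across. Loose; origin at the centre of its underside. Stands likewise at one of the notches; leave alone.
- soaps: Two square cardboard soap boxes with a paper band, joined as one pack 42 by 42 by 52 mm. Loose; origin at the centre of its underside. Stands likewise at one of the notches; leave alone.
- jar: Small white jar with a wooden cap, 42 mm across and 70 mm tall. Loose; origin at the centre of its underside. Stands likewise at one of the notches; leave alone.
Things that resemble listed ones, but are neither listed nor needed, are in the scene too. There is more than one size of the candlestick; the job needs the smallest.

How it is judged:
At the end, for the whole second after the job is handed in: The holder rests in the notch in front of the candlestick (carriage within 3 mm of that notch's centre, still, its underside not more than 3 mm above its normal height on the rail), and all four goods stand upright within 15 mm of where they were (((y of candlestick in the frame of board between -0.13 and -0.09 m and value of joint carriage between -0.113 and -0.107 m) or (y of candlestick in the frame of board between -0.06 and -0.02 m and value of joint carriage between -0.043 and -0.037 m) or (y of candlestick in the frame of board between 0.02 and 0.06 m and value of joint carriage between 0.037 and 0.043 m) or (y of candlestick in the frame of board between 0.09 and 0.13 m and value of joint carriage between 0.107 and 0.113 m)) and velocity of joint carriage between -0.01 and 0.01 m/s and z of holder in the frame of board below 0.037 m and distance of each of candlestick, brush, soaps, jar from where it was at the start of the episode below 0.015 m and angle between each of candlestick, brush, soaps, jar's own z axis and vertical below 0.15 rad); the robot touches nothing.
It fails at once if the holder is squeezed or shoved hard (more than 20 N) (contact force between any of the fingers, the arm and holder above 20 N).
It fails at once if the holder is lifted off its rail (by more than 8 mm) (z of holder in the frame of board above 0.042 m).
It fails at once if one of the goods is shifted by more than 15 mm, lifted or tipped (distance of any of candlestick, brush, soaps, jar from where it was at the start of the episode above 0.015 m or angle between any of candlestick, brush, soaps, jar's own z axis and vertical above 0.3 rad or height (world z) of any of candlestick, brush, soaps, jar above 0.028 m).
It also fails if it takes over 48 s, if anything falls off the work surface, if the arm or the gripper's body presses on something with over 40 N, if the wrist force passes 120 N, or if a joint passes its speed limit or range.

### The arm

A 6-joint arm with a two-finger parallel gripper is mounted at the origin on the work surface. World frame = base frame: x ahead of the robot, y to its left, z up, the work surface at z = 0. Lengths are in m, angles in rad, forces in N, time in s.
With the tool pointing down it reaches from about 0.25 to 0.775 m from the base axis. Payload 4 kg.
Tool frame: the origin (TCP) lies at the very end of the fingers, on their centre line; the grasp point (between the pads) lies 19 mm behind it; x points along the fingers, y is the direction in which the jaws open and shut, and the axes are right-handed (so a half turn about x gives the same grasp; the last joint's range is limited). The gripper opens to 94 mm and grips with 3 to 60 N. Pads are 16 mm wide; open, the fingers measure 119 mm over their backs; the gripper's body (75 mm by 177 mm) begins 78 mm behind the grasp point.
Start: joints at [-0.103, 0.087, 1.371, -0, 1.684, -0.103], TCP at [0.55, -0, 0.166] pointing down, gripper open.
Joint ranges: [-3.1, 3.1], [-0.76, 2.03], [0.27, 2.55], [-1.08, 4.22], [0.17, 2.65], [-2.57, 2.57]. Speed limits (rad/s): [2.79, 2.79, 3.14, 3.14, 3.14, 3.14].

### API

Orientations are given as a rotation vector (axis times angle).
In Python, from plant import arm, eyes, order, spotter gives the robot as it stands. The module is installed in compiled form; this text tells all that it offers.
- The arm moves only by the tool carry_out, never from a script. Its argument "series" is a list of rows, each an object with "xyz": the shift along the world's x, y, z in m, a list of three; "yaw": the turn about the world's z in rad; "fingers": the closure, from -1 (fully open) to 1 (shut). In form: [{"xyz": [tx, ty, tz], "yaw": yaw, "fingers": fingers}, ...]. A call has 1 to 5 rows; each row shifts and turns the pose as measured when the row begins; what a row does not reach is not made up. A row lasts 1/12 s, in which the tool goes at most 41.7 mm and 7.16 degrees, less where a joint would pass 70% of its speed; a pose out of reach is approached as far as the arm can. A call with a gripper value outside its range is refused whole. The fingers move at their own pace and stop on an object; "force" is the grip in N (left out, the last holds). Time passes only in rows, so rows that do not move let the fingers close. It gives the time, the measured TCP pose, the force and the opening at its end, in the units of the state.
- arm.sense(): the state, without advancing time (a new reading comes with each control period).
- eyes.capture(name): name is "scene" or "side" or "wrist"; returns a dict with "color" (400x640x3 uint8, blue, green, red), "depth" (400x640 float32, m along the optical axis (not along the pixel's ray), 0 where there is no reading), "fx", "fy", "cx", "cy" (pixels), "dist_coeffs" ([k1, k2, p1, p2, k3] as OpenCV has them; the pictures are not rectified), "rvec" (rotation vector, rad) and "tvec" (3), from world to camera coordinates, as OpenCV has them; the wrist camera has in their place "hand_eye" (4x4, takes a point from camera to tool coordinates, whose origin is the TCP and whose axes are the tool frame's). Camera axes: x right, y down, z forward; pixel columns grow to the right and rows downward; lengths in m; the calibration is good to about 2 mm. A picture is of the moment at which its call begins: read the wrist's pose just before it.
- order.finish_job(): hands the job in, once; it reports no verdict.
Trained networks look in a picture, given as the dict that the camera call returned (one of the last four; its "shot" number tells which), for a name from the list of things; names that differ only in an ending like _2 or _b are one class to them, and where a whole thing is asked for, a point or a joint stands for the part that bears it (a point fixed in the world has none). Each returns a list of dicts, best first, with "confidence" (0 to 1); they miss things now and then, are a little off and sometimes report something else, mostly with a low value. They report only what shows in the picture. A call takes as long as a camera call. They do not tell look-alikes from the thing itself.
- spotter.spot_in(thing, picture): "position" ([x, y, z] in m, in world coordinates, good to about 4 mm: the middle of the surface that is visible of it).
- spotter.outline_of(thing, picture): "mask" (400x640 bool, what is visible of it).
The state is a dict: "clock": time; "qpos": joint angles; "qd": joint speeds; "joint_torque": joint torques, N m; "tool_pos": TCP position; "eef_rot": TCP orientation; "force": force on the tool from outside, world axes, zero at the start; "wrist_torque": the same for the moment, N m; "gripper_width": finger opening in m.
Only numpy, scipy, OpenCV 4.12 (cv2) and the standard library are available. Lean on these libraries where they do the work, as an engineer would, in place of code of your own. Each camera call takes 0.05 s, during which the arm holds its last target. There are 200 camera calls.

## Working session

There is one attempt and no reset: what is moved stays moved. The work goes in short steps, Python scripts to look and compute and a tool call to move; the robot and the scene stay as the last step left them, time stands still between calls to the robot, and variables do not carry over. Pictures are saved under pics/ and viewed, about 8 in all and at most 12, crops included, and the job is handed in when it is done.

Besides the shell and the picture viewer there is one more tool, called as name([rows], argument=value, ...), one row to a line, values as JSON. carry_out: Moves the arm, as the interface text tells. Its arguments: {"type":"object","properties":{"series":{"type":"array"},"force":{"type":"number"}},"required":["series"]}

```bash
mkdir -p pics
cat > h.py <<'E'
import numpy as np, cv2
from plant import arm, eyes, order, spotter
def w2p(c,P):
    return cv2.projectPoints(np.float64(P).reshape(-1,1,3),np.float64(c["rvec"]),np.float64(c["tvec"]),K(c),np.float64(c["dist_coeffs"]))[0].reshape(-1,2)
def K(c): return np.array([[c["fx"],0,c["cx"]],[0,c["fy"],c["cy"]],[0,0,1.]])
def p2w(c,uv,d=None):
    uv=np.float64(uv).reshape(-1,2)
    n=cv2.undistortPoints(uv.reshape(-1,1,2),K(c),np.float64(c["dist_coeffs"])).reshape(-1,2)
    if d is None: d=c["depth"][uv[:,1].astype(int),uv[:,0].astype(int)]
    X=np.c_[n,np.ones(len(n))]*np.asarray(d)[:,None]
    R=cv2.Rodrigues(np.float64(c["rvec"]))[0]
    return (X-np.float64(c["tvec"]).ravel())@R
def mask_pts(c,m):
    v,u=np.nonzero(m&(c["depth"]>0)); return p2w(c,np.c_[u,v])
E
python3 - <<'E'
from h import *
for n in ["scene","side"]:
    c=eyes.capture(n); cv2.imwrite(f"pics/{n}0.png",c["color"])
    for t in ["board","holder","candlestick","brush","soaps","jar"]:
        for r in spotter.spot_in(t,c): print(n,t,np.round(r["position"],3),round(r["confidence"],2),w2p(c,r["position"]).round())
E
```

```text
scene board [0.566 0.022 0.02 ] 0.94 [[329. 200.]]
scene holder [ 0.498 -0.012  0.064] 0.88 [[340. 162.]]
scene candlestick [0.802 0.075 0.07 ] 0.97 [[254. 244.]]
scene candlestick [0.655 0.062 0.067] 0.86 [[313. 206.]]
scene brush [ 0.612 -0.153  0.069] 0.81 [[253. 156.]]
scene brush [ 0.498 -0.014  0.062] 0.41 [[340. 163.]]
scene soaps [ 0.627 -0.078  0.054] 0.64 [[272. 177.]]
scene soaps [ 0.495 -0.016  0.065] 0.25 [[340. 161.]]
scene jar [0.636 0.005 0.063] 0.65 [[298. 191.]]
scene jar [0.563 0.025 0.018] 0.19 [[332. 201.]]
side board [ 0.533 -0.106  0.016] 0.59 [[259. 294.]]
side holder [ 0.492 -0.032  0.062] 0.87 [[228. 234.]]
side candlestick [0.788 0.061 0.081] 0.63 [[414. 172.]]
side candlestick [0.633 0.22  0.087] 0.57 [[313. 121.]]
side brush [ 0.604 -0.166  0.07 ] 0.75 [[311. 306.]]
side soaps [ 0.613 -0.101  0.073] 0.86 [[315. 262.]]
side jar [ 0.626 -0.025  0.069] 0.78 [[320. 222.]]
```

View pics/scene0.png

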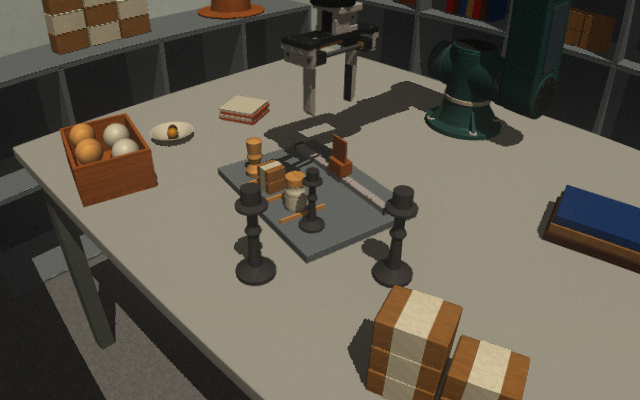

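View pics/side0.png

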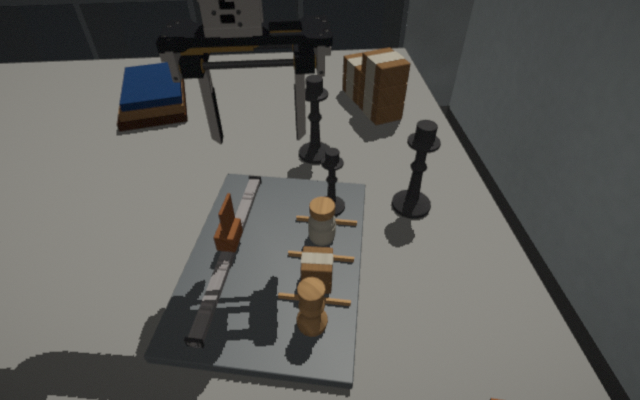

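The scene picture shows three candlesticks: (254,235) and (397,235), both tall and standing off the board, and (312,200), short and on the board. The short one fits: it is the smallest and stands in the end bay. Next I measure the board frame and confirm this in a crop.

Run:
```python
from h import *
for n in ["scene","side"]:
    c=eyes.capture(n)
    r=spotter.outline_of("board",c)
    P=mask_pts(c,r[0]["mask"]); P=P[abs(P[:,2]-.018)<.006]
    (cx,cy),(w,h),a=cv2.minAreaRect(np.float32(P[:,:2]*1000)); print(n,"rect",cx,cy,w,h,a,len(P))
    a=np.radians(a if w<h else a-90); a=(a+np.pi/2)%np.pi-np.pi/2
    ex=np.array([np.cos(a),np.sin(a)]); ey=np.array([-ex[1],ex[0]]); o=np.array([cx,cy])/1000
    print("yaw",a)
    for t in ["holder","candlestick","brush","soaps","jar"]:
        for r in spotter.outline_of(t,c)[:3]:
            Q=mask_pts(c,r["mask"]); d=Q[:,:2]-o
            b=np.c_[d@ex,d@ey,Q[:,2]]*1000
            print(t,round(r["confidence"],2),"p2",np.percentile(b,3,0).round(),"p50",np.median(b,0).round(),"p97",np.percentile(b,97,0).round())
    if n=="scene":
        A=cv2.resize(c["color"][130:290,200:440],None,fx=3.2,fy=3.2,interpolation=3)
        for q in [(-.07,y) for y in (-.11,-.04,.04,.11)]+[(.07,.11)]:
            xy=o+q[0]*ex+q[1]*ey; u=(w2p(c,[*xy,.03 if q[0]<0 else .018])[0]-[200,130])*3.2
            cv2.circle(A,tuple(int(i) for i in u),4,(0,0,255),-1)
        cv2.imwrite("pics/crop1.png",A)
print(arm.sense()["tool_pos"],arm.sense()["eef_rot"])
```

```text
scene rect 557.364013671875 -37.36027526855469 363.64337158203125 262.53179931640625 78.08495330810547 7214
yaw -0.20795679530241795
holder 0.61 p2 [-81. -18.  38.] p50 [-63.  11.  66.] p97 [-53.  26. 114.]
holder 0.44 p2 [52. 92. 20.] p50 [ 77. 118.  62.] p97 [ 94. 134. 138.]
candlestick 0.84 p2 [-65. 180.   2.] p50 [ 31. 289.  65.] p97 [ 54. 312. 170.]
candlestick 0.83 p2 [187. 131.   5.] p50 [217. 161.  71.] p97 [240. 182. 170.]
candlestick 0.64 p2 [55. 92. 20.] p50 [ 77. 118.  63.] p97 [ 93. 134. 138.]
brush 0.78 p2 [  59. -121.   21.] p50 [ 79. -99.  68.] p97 [ 91. -91. 103.]
soaps 0.94 p2 [ 50. -60.  22.] p50 [ 77. -24.  56.] p97 [ 91. -19.  73.]
soaps 0.7 p2 [-117. -166.    5.] p50 [-6. 66. 20.] p97 [129. 180.  83.]
jar 0.59 p2 [53. 32. 26.] p50 [74. 56. 62.] p97 [86. 65. 90.]
side rect 555.4847412109375 -37.88531494140625 361.2831726074219 259.918701171875 78.1774673461914 26909
yaw -0.206342120733503
holder 0.78 p2 [-82. -19.  37.] p50 [-64.  -8.  63.] p97 [-55.  21. 113.]
candlestick 0.94 p2 [61. 95. 21.] p50 [ 77. 106.  94.] p97 [ 94. 122. 135.]
candlestick 0.8 p2 [186. 121.   1.] p50 [211. 142.  72.] p97 [239. 170. 168.]
candlestick 0.68 p2 [ -1. 251.   5.] p50 [ 25. 272.  86.] p97 [ 43. 294. 168.]
brush 0.79 p2 [  56. -128.   25.] p50 [  73. -119.   71.] p97 [ 88. -98. 101.]
soaps 0.7 p2 [ 51. -63.  37.] p50 [ 73. -51.  69.] p97 [ 91. -24.  70.]
jar 0.89 p2 [49. 23. 27.] p50 [68. 29. 65.] p97 [85. 56. 88.]
[ 5.50046331e-01 -2.31868037e-05  1.66114967e-01] [ 1.20926999  1.20906354 -1.20912666]
```

View pics/crop1.png

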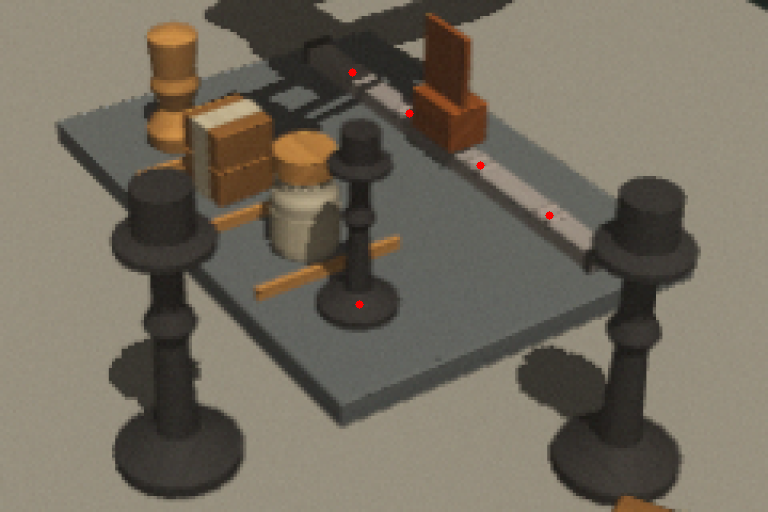

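The crop confirms it: the short candlestick (crop 358,230; 117 mm tall by depth) stands level with the +110 mm notch dot. The holder sits near carriage +3 mm, so I push from its -y side. Next I shut the fingers, align the yaw and move above the rail.

carry_out([
  {"xyz": [-0.025, -0.026, 0], "yaw": -0.1, "fingers": 1},
  {"xyz": [-0.025, -0.026, 0], "yaw": -0.1, "fingers": 1},
  {"xyz": [-0.02, -0.02, 0], "yaw": 0, "fingers": 1},
  {"xyz": [0, 0, 0], "yaw": 0, "fingers": 1},
  {"xyz": [0, 0, 0], "yaw": 0, "fingers": 1},
], force=10)

```text
clock: 1.82
tool_pos: [0.4779, -0.0732, 0.1648]
eef_rot: [1.36, 1.105, -1.36]
force: [-0.3, -0.3, 0.2]
gripper_width: 0.0638
```

carry_out([
  {"xyz": [-0.001, -0.004, 0], "yaw": 0, "fingers": 1},
  {"xyz": [0, 0, 0], "yaw": 0, "fingers": 1},
  {"xyz": [0, 0, 0], "yaw": 0, "fingers": 1},
  {"xyz": [0, 0, 0], "yaw": 0, "fingers": 1},
  {"xyz": [0, 0, 0], "yaw": 0, "fingers": 1},
])

```text
clock: 2.23
tool_pos: [0.479, -0.0758, 0.165]
eef_rot: [1.359, 1.106, -1.357]
force: [-0.5, -0.3, -0.4]
gripper_width: 0.0307
```

```bash
cat >> h.py <<'E'
A=-0.207; EX=np.array([np.cos(A),np.sin(A)]); EY=np.array([-EX[1],EX[0]]); O=np.array([.5565,-.0376])
def tb():
    s=arm.sense(); R=cv2.Rodrigues(np.float64(s["eef_rot"]))[0]; d=s["tool_pos"][:2]-O
    print("tool in board mm",np.round([d@EX*1000,d@EY*1000,s["tool_pos"][2]*1000],1),"jaw yaw",np.arctan2(R[1,1],R[0,1]).round(3),"width",s["gripper_width"],"F",np.round(s["force"],2),"t",s["clock"])
def holder(n="side"):
    c=eyes.capture(n); r=spotter.outline_of("holder",c)
    for q in r[:1]:
        Q=mask_pts(c,q["mask"]); d=Q[:,:2]-O; b=np.c_[d@EX,d@EY,Q[:,2]]*1000
        b=b[(abs(b[:,0]+70)<25)&(b[:,2]>38)]
        print(n,"holder y range",np.percentile(b[:,1],[1,3,97,99]).round(1),"mid",b[:,1][b[:,2]>70].mean().round(1),q["confidence"])
    return c
E
python3 - <<'E'
from h import *
tb()
for n in ["side","scene"]: holder(n)
E
```

```text
tool in board mm [-68.  -53.3 165. ] jaw yaw -0.204 width 0.0307053745520656 F [-0.46 -0.35 -0.37] t 2.2333
side holder y range [-19.7 -19.4  22.   23.4] mid -1.0 0.73
scene holder y range [-18.9 -16.9  25.8  26.2] mid 5.4 0.9
```

carry_out([
  {"xyz": [-0.002, -0.001, -0.03], "yaw": 0, "fingers": 1},
  {"xyz": [0, 0, -0.03], "yaw": 0, "fingers": 1},
  {"xyz": [0, 0, -0.03], "yaw": 0, "fingers": 1},
  {"xyz": [0, 0, -0.02], "yaw": 0, "fingers": 1},
  {"xyz": [0, 0, 0], "yaw": 0, "fingers": 1},
])

```text
clock: 2.85
tool_pos: [0.4789, -0.077, 0.0546]
eef_rot: [1.361, 1.099, -1.35]
force: [-0.5, -0.6, -0.7]
gripper_width: 0.0005
```

Run:
```python
from h import *
tb()
c=eyes.capture("side"); cv2.imwrite("pics/s2.png",cv2.resize(c["color"][100:380,140:420],None,fx=2,fy=2))
```

```text
tool in board mm [-67.9 -54.5  54.6] jaw yaw -0.203 width 0.0005279009878266323 F [-0.54 -0.58 -0.68] t 2.85
```

View pics/s2.png

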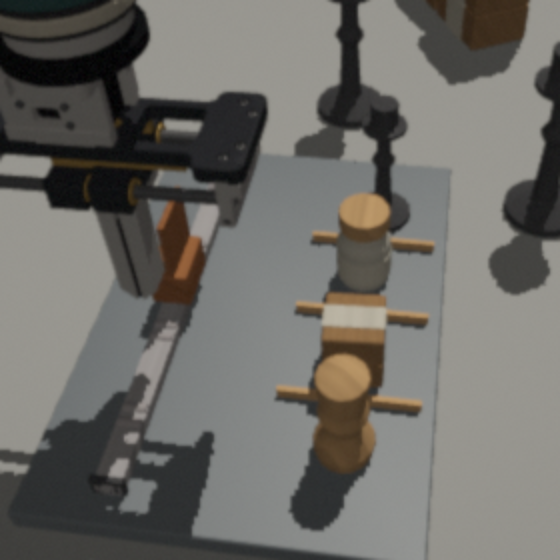

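Run:
```python
from h import *
tb(); s=arm.sense()
for n in ["side","scene"]:
    c=eyes.capture(n); u=w2p(c,s["tool_pos"])[0]; print(n,u,"crop",(u-[140,100])*2)
    P=[]
    A=c["color"].copy(); cv2.circle(A,tuple(int(i) for i in u),2,(0,0,255),-1)
    cv2.imwrite(f"pics/t_{n}.png",A)
a=cv2.imread("pics/t_side.png")[80:360,100:380];b=cv2.imread("pics/t_scene.png")[60:260,220:420]
cv2.imwrite("pics/t.png",np.hstack([cv2.resize(a,(400,400)),cv2.resize(b,(400,400))]))
```

```text
tool in board mm [-66.9 -54.6  56.4] jaw yaw -0.203 width 0.0008806519496425184 F [-0.64 -0.35 -0.49] t 2.9
side [217.81810901 261.56480872] crop [155.63621801 323.12961744]
scene [323.30334196 152.280676  ] crop [366.60668392 104.561352  ]
```

View pics/t.png

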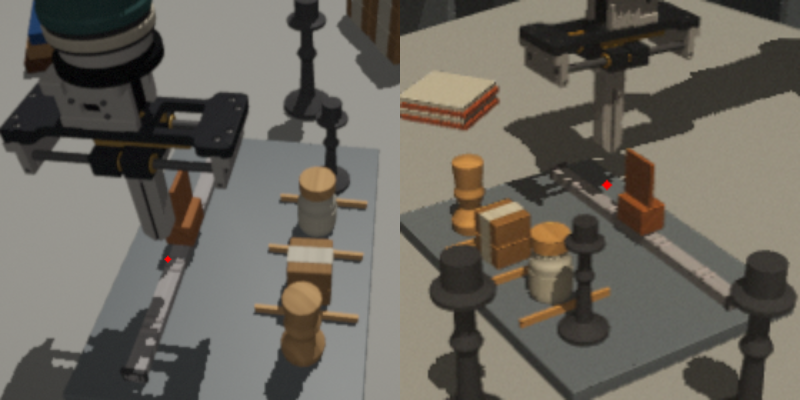

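The visible fingertip (side ≈208,244; scene ≈324,135) does not match the projected TCP (red dots). I'll triangulate the real tip.

Run:
```python
from h import *
from scipy.optimize import least_squares
cs=[eyes.capture(n) for n in ["side","scene"]]
px=[[208.5,244.5],[324,135.]]
f=lambda P: np.concatenate([w2p(c,P)[0]-p for c,p in zip(cs,px)])
r=least_squares(f,[.48,-.08,.06]); print("tri",r.x.round(4),"res",r.fun.round(1))
for c,p in zip(cs,px): 
    print(p2w(c,[[p[0],p[1]-k] for k in (3,6,10)]).round(3))
tb(); s=arm.sense(); print(s["tool_pos"],s["qpos"])
```

```text
tri [ 0.475  -0.0801  0.0958] res [ 0.2  0.2  0.4 -0.3]
[[ 0.478 -0.087  0.11 ]
 [ 0.479 -0.086  0.115]
 [ 0.48  -0.085  0.121]]
[[ 0.485 -0.072  0.108]
 [ 0.49  -0.068  0.118]
 [ 0.487 -0.07   0.126]]
tool in board mm [-62.7 -54.9  61.4] jaw yaw -0.203 width 9.086185181510697e-05 F [ 0.01  0.47 -0.06] t 3.1
[ 0.48382996 -0.07845737  0.0614193 ] [-2.77423389e-01 -2.00286297e-02  1.69094109e+00  1.17042085e-03
  1.44868559e+00 -7.47012773e-02]
```

Run:
```python
from h import *
for i in range(6):
    s=arm.sense(); R=cv2.Rodrigues(np.float64(s["eef_rot"]))[0]
    print(round(s["clock"],2),np.round(s["tool_pos"],4),"q",np.round(s["qpos"],4),"qd",np.round(s["qd"],3),"toolx",R[:,0].round(3))
    c=eyes.capture("scene")
u,v=np.array([324,135]).astype(int)
cv2.imwrite("pics/t3.png",cv2.resize(c["color"][60:210,250:450],(800,600)))
```

```text
3.1 [ 0.4838 -0.0785  0.0614] q [-2.7740e-01 -2.0000e-02  1.6909e+00  1.2000e-03  1.4487e+00 -7.4700e-02] qd [ 0.    -0.004 -0.004  0.001 -0.003 -0.001] toolx [ 0.021 -0.005 -1.   ]
3.15 [ 0.4838 -0.0785  0.0614] q [-2.7740e-01 -2.0100e-02  1.6910e+00  1.1000e-03  1.4486e+00 -7.4800e-02] qd [-0.001 -0.001  0.004 -0.    -0.001  0.001] toolx [ 0.022 -0.005 -1.   ]
3.2 [ 0.4837 -0.0784  0.0613] q [-2.7740e-01 -2.0100e-02  1.6914e+00  1.2000e-03  1.4485e+00 -7.4700e-02] qd [-0.001  0.001  0.009  0.    -0.001 -0.001] toolx [ 0.021 -0.005 -1.   ]
3.25 [ 0.4834 -0.0784  0.061 ] q [-2.7740e-01 -2.0000e-02  1.6919e+00  1.1000e-03  1.4484e+00 -7.4800e-02] qd [-0.001  0.003  0.012 -0.002 -0.001 -0.   ] toolx [ 0.021 -0.005 -1.   ]
3.3 [ 0.4832 -0.0783  0.0606] q [-2.7740e-01 -1.9800e-02  1.6923e+00  1.2000e-03  1.4484e+00 -7.4700e-02] qd [-0.002  0.002  0.01  -0.002  0.002  0.   ] toolx [ 0.02  -0.005 -1.   ]
3.35 [ 0.483  -0.0782  0.0603] q [-2.7740e-01 -1.9600e-02  1.6928e+00  1.2000e-03  1.4483e+00 -7.4700e-02] qd [-0.002  0.004  0.009  0.001 -0.001 -0.001] toolx [ 0.02  -0.004 -1.   ]
```

View pics/t3.png

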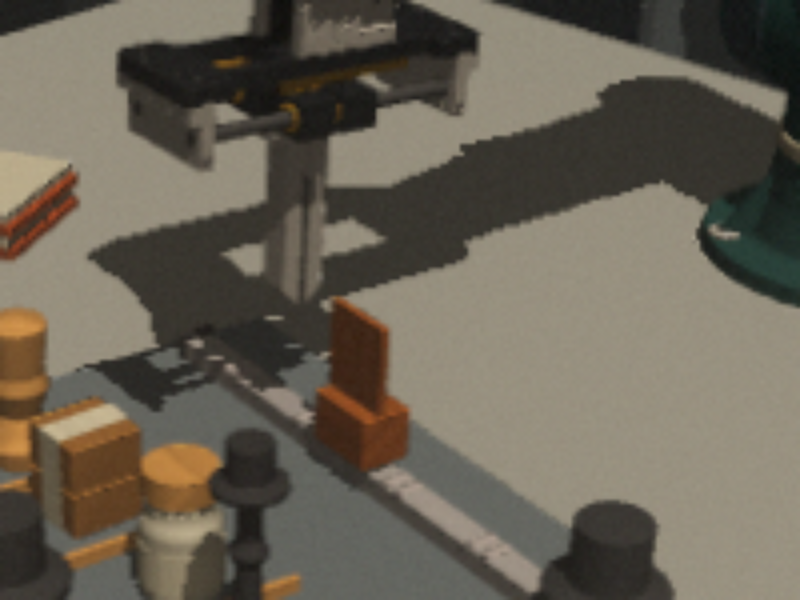

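Run:
```python
from h import *
for n in ["side","scene"]:
    c=eyes.capture(n)
    print(n,w2p(c,[[.55-.053,0,.166],[.55+.053,0,.166],[.55,0,.166]]).round(1).tolist())
    A=cv2.imread(f"pics/{n}0.png"); print(np.abs(A[:40].astype(int)-c["color"][:40]).mean())
s=arm.sense(); print(s["tool_pos"],s["force"],s["joint_torque"])
# fingertip in wrist picture depth
c=eyes.capture("wrist"); H=np.array(c["hand_eye"]); print(H.round(3).tolist())
v,u=np.nonzero((c["depth"]>0))
n=cv2.undistortPoints(np.float64(np.c_[u,v]).reshape(-1,1,2),K(c),np.float64(c["dist_coeffs"])).reshape(-1,2)
d=c["depth"][v,u]; X=np.c_[n,np.ones(len(n))]*d[:,None]; T=X@H[:3,:3].T+H[:3,3]
m=(abs(T[:,1])<.02)&(abs(T[:,2])<.012)&(T[:,0]<.012); print("finger pts",m.sum(), T[m].min(0) if m.any() else 0, T[m].max(0) if m.any() else 0)
R=cv2.Rodrigues(np.float64(s["eef_rot"]))[0]; W=T@R.T+s["tool_pos"]
print("table-ish z hist",np.histogram(W[:,2],bins=np.arange(-.1,.15,.01)))
cv2.imwrite("pics/w.png",c["color"])
```

```text
side [[222.7, 163.9], [301.5, 159.7], [262.3, 161.8]]
8.140026041666667
scene [[347.6, 118.7], [309.1, 135.4], [329.0, 126.7]]
5.440924479166667
[ 0.48247179 -0.07808377  0.0595795 ] [-0.16599997  0.57242763 -0.80017169] [ 2.02966847e-03 -2.83320755e+01 -2.91529727e+01  7.74867833e-02
 -5.64667373e-02  1.45514423e-03]
[[-0.001, -0.245, 0.969, -0.22], [1.0, -0.001, 0.001, 0.001], [0.001, 0.969, 0.245, -0.071], [0.0, 0.0, 0.0, 1.0]]
finger pts 1980 [-0.15420094 -0.01096139 -0.01198252] [-0.04009447  0.01421044  0.00711415]
table-ish z hist (array([     0,      0,      0,      0,      0,      0,      0,      0,
            0,   4331, 100345,  45318,  15400,   5077,   1191,   1082,
         3621,   3689,   3163,   1081,    198,   1115,    290,    355]), array([-1.00000000e-01, -9.00000000e-02, -8.00000000e-02, -7.00000000e-02,
       -6.00000000e-02, -5.00000000e-02, -4.00000000e-02, -3.00000000e-02,
       -2.00000000e-02, -1.00000000e-02, -5.55111512e-17,  1.00000000e-02,
        2.00000000e-02,  3.00000000e-02,  4.00000000e-02,  5.00000000e-02,
        6.00000000e-02,  7.00000000e-02,  8.00000000e-02,  9.00000000e-02,
        1.00000000e-01,  1.10000000e-01,  1.20000000e-01,  1.30000000e-01,
        1.40000000e-01]))
```

View pics/w.png

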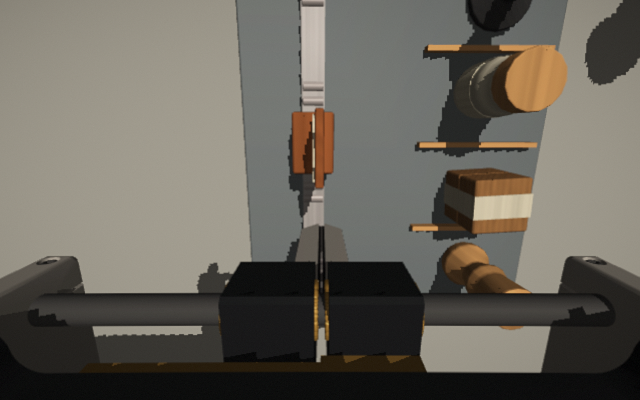

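The fingers visibly end about 38 mm short of the stated TCP, in the first pictures as well. The wrist camera with the reported pose does place the table at z≈0, so the pose itself is right. I'll measure the real gripper profile in the tool frame.

Run:
```python
from h import *
for n in ["side","scene"]:
    s=arm.sense(); R=cv2.Rodrigues(np.float64(s["eef_rot"]))[0]
    c=eyes.capture(n)
    W=mask_pts(c,c["depth"]>0); T=(W-s["tool_pos"])@R*1000
    T=T[(abs(T[:,1])<100)&(abs(T[:,2])<45)&(T[:,0]<30)&(T[:,0]>-200)]
    print(n,"xbin count  y[min,max] z[min,max]")
    for a in range(-160,31,10):
        m=(T[:,0]>=a)&(T[:,0]<a+10)&(W[:1,2]>-9)
        q=T[m]
        if len(q): print(a,len(q),q[:,1].min().round(),q[:,1].max().round(),q[:,2].min().round(),q[:,2].max().round())
tb()
```

```text
side xbin count  y[min,max] z[min,max]
-160 1508 -84.0 86.0 -33.0 35.0
-150 683 -80.0 81.0 -33.0 35.0
-140 154 -80.0 81.0 -32.0 34.0
-130 3 12.0 13.0 2.0 8.0
-120 119 -13.0 13.0 -9.0 10.0
-110 169 -13.0 13.0 -10.0 11.0
-100 153 -13.0 13.0 -10.0 11.0
-90 150 -13.0 13.0 -9.0 10.0
-80 151 -12.0 13.0 -11.0 10.0
-70 132 -12.0 13.0 -9.0 10.0
-60 152 -12.0 12.0 -43.0 11.0
-50 103 -12.0 12.0 -44.0 11.0
-40 28 -3.0 4.0 -45.0 9.0
-30 23 -2.0 1.0 -44.0 -35.0
-20 24 -4.0 1.0 -44.0 -35.0
-10 71 -8.0 9.0 -45.0 -35.0
0 70 -14.0 9.0 -44.0 -35.0
10 88 -20.0 9.0 -44.0 -35.0
20 277 -21.0 9.0 -44.0 44.0
scene xbin count  y[min,max] z[min,max]
-160 444 -79.0 84.0 -38.0 34.0
-150 296 -79.0 83.0 -37.0 35.0
-140 47 -78.0 83.0 -35.0 26.0
-130 64 -10.0 17.0 -12.0 7.0
-120 74 -12.0 18.0 -13.0 8.0
-110 57 -11.0 17.0 -12.0 6.0
-100 65 -10.0 16.0 -11.0 7.0
-90 62 -11.0 17.0 -12.0 10.0
-80 60 -12.0 15.0 -11.0 8.0
-70 62 -12.0 16.0 -12.0 8.0
-60 66 -9.0 16.0 -45.0 7.0
-50 32 -10.0 13.0 -43.0 8.0
-40 16 -4.0 4.0 -44.0 -4.0
-30 13 0.0 3.0 -44.0 -36.0
-20 11 1.0 4.0 -43.0 -36.0
-10 18 1.0 11.0 -45.0 -37.0
0 12 8.0 11.0 -44.0 -35.0
10 7 8.0 11.0 -44.0 -36.0
20 124 -16.0 9.0 -43.0 45.0
tool in board mm [-64.4 -54.8  59.2] jaw yaw -0.203 width 0.00031703139231692337 F [-0.11  0.71  0.67] t 3.65
```

The gripper's shape matches the spec (97 mm from fingertip to body), but all of it sits 39 mm behind the reported TCP along the tool axis. So real tip z = reported z + 0.039, and I need a reported z of about 0.008. I descend in small steps and watch the force.

carry_out([
  {"xyz": [-0.006, 0.001, -0.01], "yaw": 0, "fingers": 1},
  {"xyz": [0, 0, -0.01], "yaw": 0, "fingers": 1},
  {"xyz": [0, 0, -0.01], "yaw": 0, "fingers": 1},
  {"xyz": [0, 0, 0], "yaw": 0, "fingers": 1},
  {"xyz": [0, 0, 0], "yaw": 0, "fingers": 1},
])

```text
clock: 4.07
tool_pos: [0.4766, -0.0771, 0.0274]
eef_rot: [1.364, 1.091, -1.343]
force: [-0.4, 0.2, 0.3]
gripper_width: 0.0005
```

```bash
python3 -c "
from h import *
tb()
for i in range(3): eyes.capture('side')
tb()"
```

```text
tool in board mm [-70.  -55.1  27.4] jaw yaw -0.203 width 0.0005239637619316913 F [-0.38  0.21  0.27] t 4.0667
tool in board mm [-69.6 -55.1  28.1] jaw yaw -0.203 width 0.000740972619304732 F [-0.51 -0.04  0.54] t 4.2167
```

The reported z is below the rail top and there is no contact, which confirms the offset.

carry_out([
  {"xyz": [0, 0, -0.008], "yaw": 0, "fingers": 1},
  {"xyz": [0, 0, -0.008], "yaw": 0, "fingers": 1},
  {"xyz": [0, 0, -0.003], "yaw": 0, "fingers": 1},
  {"xyz": [0, 0, 0], "yaw": 0, "fingers": 1},
  {"xyz": [0, 0, 0], "yaw": 0, "fingers": 1},
])

```text
clock: 4.63
tool_pos: [0.4781, -0.0775, 0.0081]
eef_rot: [1.365, 1.088, -1.341]
force: [0.3, -0.3, -0.2]
gripper_width: 0.0008
```

Run:
```python
from h import *
tb()
c=eyes.capture("side"); a=c["color"][140:340,140:340]
d=eyes.capture("scene"); b=d["color"][80:230,250:400]
cv2.imwrite("pics/d.png",np.hstack([cv2.resize(a,(400,400)),cv2.resize(b,(400,400))]))
tb()
```

```text
tool in board mm [-68.5 -55.2   8.1] jaw yaw -0.203 width 0.0008282982647068334 F [ 0.29 -0.35 -0.21] t 4.6333
tool in board mm [-68.3 -55.2   8.5] jaw yaw -0.203 width 6.994850214150499e-05 F [-0.22  0.73 -0.15] t 4.7333
```

View pics/d.png

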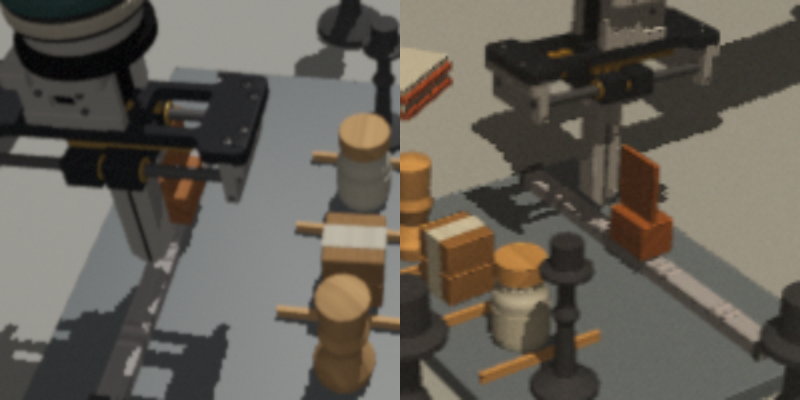

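The fingertip is just above the rail, behind the holder's -y face (side tip ≈ 217,270). Now I push along +y of the board.

carry_out([
  {"xyz": [0.001, 0.006, 0], "yaw": 0, "fingers": 1},
  {"xyz": [0.001, 0.006, 0], "yaw": 0, "fingers": 1},
  {"xyz": [0.001, 0.005, 0], "yaw": 0, "fingers": 1},
  {"xyz": [0.001, 0.005, 0], "yaw": 0, "fingers": 1},
  {"xyz": [0.001, 0.003, 0], "yaw": 0, "fingers": 1},
])

```text
clock: 5.15
tool_pos: [0.4844, -0.0507, 0.0096]
eef_rot: [1.367, 1.085, -1.34]
force: [-0.9, -0.0, 0.4]
gripper_width: 0.0006
```

```bash
python3 -c "
from h import *
tb(); holder('side'); holder('scene')"
```

```text
tool in board mm [-67.8 -27.6   9.6] jaw yaw -0.204 width 0.0006086856463244917 F [-0.93 -0.05  0.4 ] t 5.15
scene holder y range [-16.4 -14.5  27.5  28.4] mid 7.3 0.59
```

carry_out([
  {"xyz": [0.001, 0.005, 0], "yaw": 0, "fingers": 1},
  {"xyz": [0.001, 0.005, 0], "yaw": 0, "fingers": 1},
  {"xyz": [0.001, 0.005, 0], "yaw": 0, "fingers": 1},
  {"xyz": [0.001, 0.005, -0.001], "yaw": 0, "fingers": 1},
  {"xyz": [0.0005, 0.004, -0.001], "yaw": 0, "fingers": 1},
])

```text
clock: 5.77
tool_pos: [0.4895, -0.0271, 0.0078]
eef_rot: [1.368, 1.082, -1.342]
force: [-0.0, -0.5, 0.9]
gripper_width: 0.0006
```

```bash
python3 -c "
from h import *
tb(); holder('side'); holder('scene'); holder('scene')"
```

```text
tool in board mm [-67.8  -3.6   7.8] jaw yaw -0.207 width 0.0005646018767872098 F [-0.03 -0.46  0.91] t 5.7667
side holder y range [ 6.   6.6 46.3 47.8] mid 32.1 0.83
scene holder y range [ 8.2  9.9 52.1 52.8] mid 31.9 0.61
```

carry_out([
  {"xyz": [0.0006, 0.003, 0], "yaw": 0, "fingers": 1},
  {"xyz": [0.0006, 0.003, 0], "yaw": 0, "fingers": 1},
  {"xyz": [0.0006, 0.003, 0], "yaw": 0, "fingers": 1},
  {"xyz": [0.0006, 0.003, 0], "yaw": 0, "fingers": 1},
  {"xyz": [0.0006, 0.003, 0], "yaw": 0, "fingers": 1},
])

```text
clock: 6.48
tool_pos: [0.4918, -0.0142, 0.0077]
eef_rot: [1.366, 1.079, -1.347]
force: [-1.0, -4.6, -0.3]
gripper_width: 0.0009
```

```bash
python3 -c "
from h import *
tb(); holder('scene')"
```

```text
tool in board mm [-68.1   9.6   7.7] jaw yaw -0.209 width 0.0009021062566929555 F [-1.01 -4.57 -0.28] t 6.4833
scene holder y range [19.5 21.3 63.8 64.3] mid 43.7 0.78
```

carry_out([
  {"xyz": [0.0007, 0.003, 0], "yaw": 0, "fingers": 1},
  {"xyz": [0.0007, 0.003, 0], "yaw": 0, "fingers": 1},
  {"xyz": [0.0007, 0.003, 0], "yaw": 0, "fingers": 1},
  {"xyz": [0.0007, 0.003, 0], "yaw": 0, "fingers": 1},
  {"xyz": [0.0007, 0.003, 0], "yaw": 0, "fingers": 1},
])

```text
clock: 7.0
tool_pos: [0.4956, 0.0031, 0.0076]
eef_rot: [1.368, 1.08, -1.346]
force: [-0.4, -1.0, 0.2]
gripper_width: 0.0006
```

carry_out([
  {"xyz": [0.001, 0.005, 0], "yaw": 0, "fingers": 1},
  {"xyz": [0.001, 0.005, 0], "yaw": 0, "fingers": 1},
  {"xyz": [0.001, 0.005, 0], "yaw": 0, "fingers": 1},
  {"xyz": [0.0008, 0.004, 0], "yaw": 0, "fingers": 1},
  {"xyz": [0.0006, 0.003, 0], "yaw": 0, "fingers": 1},
])

```text
clock: 7.42
tool_pos: [0.5008, 0.0282, 0.0076]
eef_rot: [1.368, 1.081, -1.344]
force: [-0.3, -1.6, 0.7]
gripper_width: 0.0006
```

```bash
python3 -c "
from h import *
tb(); holder('scene');holder('side')"
```

```text
tool in board mm [-68.1  53.    7.6] jaw yaw -0.208 width 0.0006306715457453726 F [-0.31 -1.59  0.75] t 7.4167
scene holder y range [ 62.6  64.7 107.5 108.1] mid 87.0 0.93
side holder y range [ 55.7  62.2 105.2 106.7] mid 89.2 0.85
```

The holder is past the +40 notch, at about 85 mm. I approach the last bump slowly.

carry_out([
  {"xyz": [0.0007, 0.003, 0], "yaw": 0, "fingers": 1},
  {"xyz": [0.0007, 0.003, 0], "yaw": 0, "fingers": 1},
  {"xyz": [0.0007, 0.003, 0], "yaw": 0, "fingers": 1},
  {"xyz": [0.0006, 0.0025, 0], "yaw": 0, "fingers": 1},
  {"xyz": [0, 0, 0], "yaw": 0, "fingers": 1},
])

```text
clock: 8.03
tool_pos: [0.5031, 0.0395, 0.0075]
eef_rot: [1.368, 1.08, -1.347]
force: [0.1, -0.4, 0.7]
gripper_width: 0.0003
```

```bash
python3 -c "
from h import *
tb(); holder('scene');holder('side')"
```

```text
tool in board mm [-68.2  64.5   7.5] jaw yaw -0.21 width 0.00033549212770835567 F [ 0.09 -0.41  0.7 ] t 8.0333
scene holder y range [ 74.1  76.3 119.2 119.9] mid 98.4 0.57
side holder y range [ 74.5  75.  115.8 117. ] mid 103.6 0.88
```

carry_out([
  {"xyz": [0.0005, 0.0025, 0], "yaw": 0, "fingers": 1},
  {"xyz": [0.0005, 0.0025, 0], "yaw": 0, "fingers": 1},
])

```text
clock: 8.4
tool_pos: [0.5039, 0.0433, 0.0076]
eef_rot: [1.368, 1.078, -1.348]
force: [-0.9, -3.6, 1.7]
gripper_width: 0.0002
```

carry_out([
  {"xyz": [0.0004, 0.002, 0], "yaw": 0, "fingers": 1},
  {"xyz": [0.0004, 0.002, 0], "yaw": 0, "fingers": 1},
])

```text
clock: 8.57
tool_pos: [0.5044, 0.0456, 0.0077]
eef_rot: [1.365, 1.076, -1.351]
force: [-0.8, -2.4, 1.0]
gripper_width: 0.0004
```

```bash
python3 -c "
from h import *
tb(); holder('scene');holder('side');tb()"
```

```text
tool in board mm [-68.1  70.7   7.7] jaw yaw -0.211 width 0.000422954976463659 F [-0.77 -2.43  1.01] t 8.5667
scene holder y range [ 81.6  83.1 125.3 125.8] mid 105.2 0.89
side holder y range [ 79.8  80.8 123.5 124.3] mid 107.3 0.54
tool in board mm [-68.1  71.5   7.6] jaw yaw -0.211 width 0.0003706771000109297 F [-0.12 -2.09 -0.2 ] t 8.7667
```

Force is falling and the holder is right at the crest. I push in small steps.

carry_out([
  {"xyz": [0.0004, 0.002, 0], "yaw": 0, "fingers": 1},
  {"xyz": [0.0002, 0.001, 0], "yaw": 0, "fingers": 1},
])

```text
clock: 8.93
tool_pos: [0.5053, 0.0503, 0.0075]
eef_rot: [1.368, 1.078, -1.349]
force: [-0.1, -0.2, 0.9]
gripper_width: 0.0007
```

```bash
python3 -c "
from h import *
tb(); holder('scene');holder('side');tb()"
```

```text
tool in board mm [-68.2  75.5   7.5] jaw yaw -0.211 width 0.000742779330926956 F [-0.12 -0.22  0.92] t 8.9333
scene holder y range [ 84.6  86.5 133.1 133.5] mid 111.2 0.85
side holder y range [ 87.8  88.4 128.2 129.7] mid 114.6 0.78
tool in board mm [-68.2  75.1   7.5] jaw yaw -0.211 width 0.00018898354783531817 F [ 0.13  0.37 -0.24] t 9.1333
```

The force dropped to zero and the holder jumped about 7 mm ahead, so it has snapped in. I back off and rise.

carry_out([
  {"xyz": [-0.0012, -0.006, 0], "yaw": 0, "fingers": 1},
  {"xyz": [-0.002, -0.01, 0], "yaw": 0, "fingers": 1},
  {"xyz": [-0.002, -0.012, 0], "yaw": 0, "fingers": 1},
  {"xyz": [0, 0, 0.02], "yaw": 0, "fingers": 1},
  {"xyz": [0, 0, 0.04], "yaw": 0, "fingers": 1},
])

```text
clock: 9.55
tool_pos: [0.4915, 0.0193, 0.0593]
eef_rot: [1.356, 1.092, -1.364]
force: [0.5, 0.4, -0.2]
gripper_width: 0.0006
```

carry_out([
  {"xyz": [-0.02, 0, 0.04], "yaw": 0, "fingers": 1},
  {"xyz": [-0.03, -0.02, 0.04], "yaw": 0, "fingers": 1},
  {"xyz": [-0.03, -0.02, 0.02], "yaw": 0, "fingers": 1},
  {"xyz": [-0.03, -0.02, 0], "yaw": 0, "fingers": 1},
  {"xyz": [0, 0, 0], "yaw": 0, "fingers": 1},
])

```text
clock: 9.97
tool_pos: [0.3887, -0.0414, 0.1602]
eef_rot: [1.36, 1.079, -1.356]
force: [-0.6, -0.1, 0.5]
gripper_width: 0.0006
```

Run:
```python
from h import *
tb(); c=holder('scene');d=holder('side')
for t in ["candlestick","brush","soaps","jar"]:
    for r in spotter.spot_in(t,d)[:2]: print(t,np.round(r["position"],3),round(r["confidence"],2))
I=[]
for im,(y,x,s) in ((d,(130,160,220)),(c,(110,230,180))):
    A=im["color"][y:y+s,x:x+s]; k=400/s; A=cv2.resize(A,(400,400),interpolation=3)
    xy=O-.07*EX
    for q in (.11-.022,.11+.022):
        for e in (-.015,.015):
            u=(w2p(im,[*(O+(-.07+e)*EX+q*EY),.034])[0]-[x,y])*k; cv2.circle(A,tuple(int(i) for i in u),2,(0,255,0),-1)
    I.append(A)
cv2.imwrite("pics/end.png",np.hstack(I))
```

```text
tool in board mm [-163.4  -38.2  160.2] jaw yaw -0.21 width 0.0006419517161995026 F [-0.57 -0.05  0.49] t 9.9667
scene holder y range [ 89.4  91.3 132.9 133.5] mid 113.2 0.97
side holder y range [ 87.3  87.8 128.  129.8] mid 104.9 0.84
candlestick [0.634 0.22  0.09 ] 0.95
candlestick [0.654 0.05  0.097] 0.77
brush [ 0.605 -0.168  0.072] 0.81
soaps [ 0.613 -0.103  0.071] 0.65
jar [ 0.631 -0.027  0.064] 0.69
jar [ 0.603 -0.169  0.071] 0.29
```

View pics/end.png

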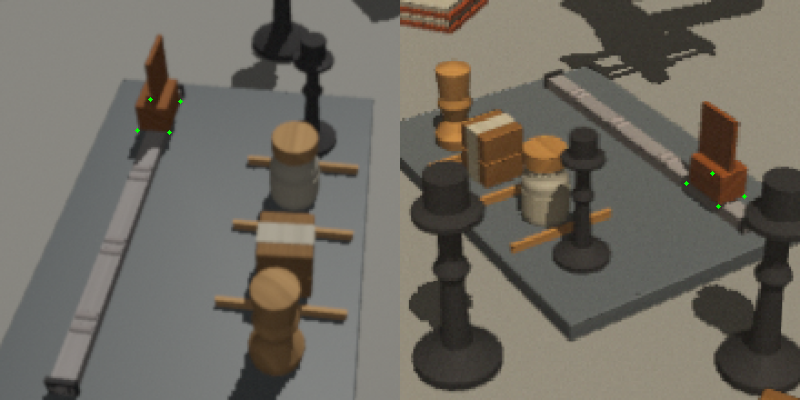

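The holder sits on the predicted +110 footprint: the side camera reads 108 mm, the scene camera 111 mm, and their mean is about 110. The goods are unmoved and the arm is clear.

```bash
python3 -c "
from h import *
print(order.finish_job())"
```

```text
the job is handed in; nothing more can be done
None
```

I pushed the holder with closed fingertips from about +3 mm, through the +40 mm notch, and into the +110 mm notch in front of the smallest candlestick. I then backed off, rose clear and handed the job in at about 10 s. No verdict was reported.

**Holder position:** at the last bump the push force reached about 4 N, then fell to zero as the holder jumped about 7 mm ahead, which fits the snap into the notch. In the last pictures the two cameras disagree slightly: side 108 mm, scene 111 mm, mean about 110 mm. That is about as fine as they measure, so the ±3 mm limit is supported but not measured more closely.

**Forces and goods:** the highest push force I read was about 4.7 N, against the 20 N limit. Readings came only at the end of each move, so a brief peak in between could have been missed. The brush, soaps and jar were found within about 5 mm of their first positions. The candlestick has no first reading from the same camera, but it stands upright in its bay in the last picture.

**Disagreement found:** the real fingertips end about 39 mm short of the reported tool point. Pictures, depth and a contact-free descent all showed this, so I worked with the tool point 39 mm lower than the task text implies.

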